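# Count six brass balls out on the counting board

### The job

Count out six brass balls for the ornament: lift the counting board by its wooden handle, tilt it so that a ball drops into each of the six pockets, tip the three left over back into the channel, and set the board down flat, wholly on the blue mat. Let only the board move the balls, never the robot itself, and leave the other things on the bench where they are.

Things in the scene. Friction and masses are not known exactly. Their poses are not given: they have to be found in the camera images.
- board: The counting board: open aluminium tray 144 (x) x 214 (y) mm, about 0.45 kg, with a handle bridging it. Origin: centre of its underside; z up; channel along its -x side, pockets along its +x side. Rim 5 mm thick, its top at z 38. Between channel ramp and pocket strip lies the level dark rubber field at z 20, x -16 to 42. Inner length (y) 200. A ball runs down-tilt until a rim or a pocket stops it.
- grip (a point): Middle of the board's straight wooden handle bar, on the board at x 0, y 0, z 88 mm. The bar runs along the board's y over the whole tray: 14 thick (x), 26 tall (z 75 to 101), 208 long, held at both ends by straps; the space under it is open. The board's centre of mass lies under the bar within 10 mm.
- channel (a point): Middle of the channel floor, on the board at x -56, y 0, z 14 mm. The channel is a flat trough, x -67 to -44, the board's full inner length; from its inner side a 12 degree ramp rises 6 mm to the field (x -44 to -16). Balls begin to roll at about 6 degrees of tilt, so leave the channel only at some 18 to 20 degrees, and run back over the field into it at about 10.
- pocket_row (a point): Middle of the row of six round pockets in the white strip (top at z 20) just inside the +x rim; on the board at x 57, y 0, z 20 mm. Pockets at y -82.5, -49.5, -16.5, 16.5, 49.5, 82.5, each 18.5 across, 15.5 deep: a seated ball is about flush, centre at z 12.5. Balls running along the rim fall in; spare ones roll over seated ones, or lodge on top of one (centre 1 or 2 mm lower than on the strip) and then need up to 30 degrees to roll off.
- mat: Blue soldering mat fixed on the bench, beside which the zinc ornament lies (on its +x side): 240 (x) x 290 (y) x 3 mm thick. Origin: centre of its underside.
- corner_near_right (a point): Lower corner of the board at its -x, -y side (72 mm and 107 mm from the origin), on the underside.
- corner_near_left (a point): Lower corner of the board at its -x, +y side (72 mm and 107 mm from the origin), on the underside.
- corner_far_right (a point): Lower corner of the board at its +x, -y side (72 mm and 107 mm from the origin), on the underside.
- corner_far_left (a point): Lower corner of the board at its +x, +y side (72 mm and 107 mm from the origin), on the underside.
- ball0_center (a point): Centre of one of nine equal brass balls, 16 mm in diameter, 18 g, at first lying in the board's channel.
- ball1_center (a point): Centre of one of nine equal brass balls, 16 mm in diameter, 18 g, at first lying in the board's channel.
- ball2_center (a point): Centre of one of nine equal brass balls, 16 mm in diameter, 18 g, at first lying in the board's channel.
- ball3_center (a point): Centre of one of nine equal brass balls, 16 mm in diameter, 18 g, at first lying in the board's channel.
- ball4_center (a point): Centre of one of nine equal brass balls, 16 mm in diameter, 18 g, at first lying in the board's channel.
- ball5_center (a point): Centre of one of nine equal brass balls, 16 mm in diameter, 18 g, at first lying in the board's channel.
- ball6_center (a point): Centre of one of nine equal brass balls, 16 mm in diameter, 18 g, at first lying in the board's channel.
- ball7_center (a point): Centre of one of nine equal brass balls, 16 mm in diameter, 18 g, at first lying in the board's channel.
- ball8_center (a point): Centre of one of nine equal brass balls, 16 mm in diameter, 18 g, at first lying in the board's channel.
- ornament: Bystander, heavy: silvery cast-zinc ornament (fan, leaf and scroll) about 150 x 200 x 75 mm high, beyond the mat's +x edge. Origin: centre of its underside. (Other, fixed things stand along the bench's back and sides, clear of the work: the tallest a blue gas torch, 245 mm high, at the back left.)
- paste_tub: Bystander: white tub with yellow band and black lid, 62 mm across, 68 high, standing. Origin: centre of its underside.
- wire_brush: Bystander: wooden hand brush with brass bristles, 240 x 28 x 27 mm, long along x. Origin: on its underside.
- hammer: Bystander: hammer lying along its x axis, about 300 mm long. Origin: on its underside.
- zinc_wing: Bystander: flat wedge of cast zinc, 160 x 130 x 26 mm. Origin: on its underside.

How it is judged (in metres and radians):
At the end, for the whole second after the job is handed in: A ball is seated in each of the six pockets (centre within 5 mm), the other three lie in the channel (at most 8 mm up the ramp), the board stands level (2 degrees) on the blue mat with all four corners inside its edges, all at rest (((z of ball0_center in the frame of board between 0.0075 and 0.0175 m and x of ball0_center in the frame of board between 0.052 and 0.062 m and y of ball0_center in the frame of board between -0.0875 and -0.0775 m) or (z of ball1_center in the frame of board between 0.0075 and 0.0175 m and x of ball1_center in the frame of board between 0.052 and 0.062 m and y of ball1_center in the frame of board between -0.0875 and -0.0775 m) or (z of ball2_center in the frame of board between 0.0075 and 0.0175 m and x of ball2_center in the frame of board between 0.052 and 0.062 m and y of ball2_center in the frame of board between -0.0875 and -0.0775 m) or (z of ball3_center in the frame of board between 0.0075 and 0.0175 m and x of ball3_center in the frame of board between 0.052 and 0.062 m and y of ball3_center in the frame of board between -0.0875 and -0.0775 m) or (z of ball4_center in the frame of board between 0.0075 and 0.0175 m and x of ball4_center in the frame of board between 0.052 and 0.062 m and y of ball4_center in the frame of board between -0.0875 and -0.0775 m) or (z of ball5_center in the frame of board between 0.0075 and 0.0175 m and x of ball5_center in the frame of board between 0.052 and 0.062 m and y of ball5_center in the frame of board between -0.0875 and -0.0775 m) or (z of ball6_center in the frame of board between 0.0075 and 0.0175 m and x of ball6_center in the frame of board between 0.052 and 0.062 m and y of ball6_center in the frame of board between -0.0875 and -0.0775 m) or (z of ball7_center in the frame of board between 0.0075 and 0.0175 m and x of ball7_center in the frame of board between 0.052 and 0.062 m and y of ball7_center in the frame of board between -0.0875 and -0.0775 m) or (z of ball8_center in the frame of board between 0.0075 and 0.0175 m and x of ball8_center in the frame of board between 0.052 and 0.062 m and y of ball8_center in the frame of board between -0.0875 and -0.0775 m)) and ((z of ball0_center in the frame of board between 0.0075 and 0.0175 m and x of ball0_center in the frame of board between 0.052 and 0.062 m and y of ball0_center in the frame of board between -0.0545 and -0.0445 m) or (z of ball1_center in the frame of board between 0.0075 and 0.0175 m and x of ball1_center in the frame of board between 0.052 and 0.062 m and y of ball1_center in the frame of board between -0.0545 and -0.0445 m) or (z of ball2_center in the frame of board between 0.0075 and 0.0175 m and x of ball2_center in the frame of board between 0.052 and 0.062 m and y of ball2_center in the frame of board between -0.0545 and -0.0445 m) or (z of ball3_center in the frame of board between 0.0075 and 0.0175 m and x of ball3_center in the frame of board between 0.052 and 0.062 m and y of ball3_center in the frame of board between -0.0545 and -0.0445 m) or (z of ball4_center in the frame of board between 0.0075 and 0.0175 m and x of ball4_center in the frame of board between 0.052 and 0.062 m and y of ball4_center in the frame of board between -0.0545 and -0.0445 m) or (z of ball5_center in the frame of board between 0.0075 and 0.0175 m and x of ball5_center in the frame of board between 0.052 and 0.062 m and y of ball5_center in the frame of board between -0.0545 and -0.0445 m) or (z of ball6_center in the frame of board between 0.0075 and 0.0175 m and x of ball6_center in the frame of board between 0.052 and 0.062 m and y of ball6_center in the frame of board between -0.0545 and -0.0445 m) or (z of ball7_center in the frame of board between 0.0075 and 0.0175 m and x of ball7_center in the frame of board between 0.052 and 0.062 m and y of ball7_center in the frame of board between -0.0545 and -0.0445 m) or (z of ball8_center in the frame of board between 0.0075 and 0.0175 m and x of ball8_center in the frame of board between 0.052 and 0.062 m and y of ball8_center in the frame of board between -0.0545 and -0.0445 m)) and ((z of ball0_center in the frame of board between 0.0075 and 0.0175 m and x of ball0_center in the frame of board between 0.052 and 0.062 m and y of ball0_center in the frame of board between -0.0215 and -0.0115 m) or (z of ball1_center in the frame of board between 0.0075 and 0.0175 m and x of ball1_center in the frame of board between 0.052 and 0.062 m and y of ball1_center in the frame of board between -0.0215 and -0.0115 m) or (z of ball2_center in the frame of board between 0.0075 and 0.0175 m and x of ball2_center in the frame of board between 0.052 and 0.062 m and y of ball2_center in the frame of board between -0.0215 and -0.0115 m) or (z of ball3_center in the frame of board between 0.0075 and 0.0175 m and x of ball3_center in the frame of board between 0.052 and 0.062 m and y of ball3_center in the frame of board between -0.0215 and -0.0115 m) or (z of ball4_center in the frame of board between 0.0075 and 0.0175 m and x of ball4_center in the frame of board between 0.052 and 0.062 m and y of ball4_center in the frame of board between -0.0215 and -0.0115 m) or (z of ball5_center in the frame of board between 0.0075 and 0.0175 m and x of ball5_center in the frame of board between 0.052 and 0.062 m and y of ball5_center in the frame of board between -0.0215 and -0.0115 m) or (z of ball6_center in the frame of board between 0.0075 and 0.0175 m and x of ball6_center in the frame of board between 0.052 and 0.062 m and y of ball6_center in the frame of board between -0.0215 and -0.0115 m) or (z of ball7_center in the frame of board between 0.0075 and 0.0175 m and x of ball7_center in the frame of board between 0.052 and 0.062 m and y of ball7_center in the frame of board between -0.0215 and -0.0115 m) or (z of ball8_center in the frame of board between 0.0075 and 0.0175 m and x of ball8_center in the frame of board between 0.052 and 0.062 m and y of ball8_center in the frame of board between -0.0215 and -0.0115 m)) and ((z of ball0_center in the frame of board between 0.0075 and 0.0175 m and x of ball0_center in the frame of board between 0.052 and 0.062 m and y of ball0_center in the frame of board between 0.0115 and 0.0215 m) or (z of ball1_center in the frame of board between 0.0075 and 0.0175 m and x of ball1_center in the frame of board between 0.052 and 0.062 m and y of ball1_center in the frame of board between 0.0115 and 0.0215 m) or (z of ball2_center in the frame of board between 0.0075 and 0.0175 m and x of ball2_center in the frame of board between 0.052 and 0.062 m and y of ball2_center in the frame of board between 0.0115 and 0.0215 m) or (z of ball3_center in the frame of board between 0.0075 and 0.0175 m and x of ball3_center in the frame of board between 0.052 and 0.062 m and y of ball3_center in the frame of board between 0.0115 and 0.0215 m) or (z of ball4_center in the frame of board between 0.0075 and 0.0175 m and x of ball4_center in the frame of board between 0.052 and 0.062 m and y of ball4_center in the frame of board between 0.0115 and 0.0215 m) or (z of ball5_center in the frame of board between 0.0075 and 0.0175 m and x of ball5_center in the frame of board between 0.052 and 0.062 m and y of ball5_center in the frame of board between 0.0115 and 0.0215 m) or (z of ball6_center in the frame of board between 0.0075 and 0.0175 m and x of ball6_center in the frame of board between 0.052 and 0.062 m and y of ball6_center in the frame of board between 0.0115 and 0.0215 m) or (z of ball7_center in the frame of board between 0.0075 and 0.0175 m and x of ball7_center in the frame of board between 0.052 and 0.062 m and y of ball7_center in the frame of board between 0.0115 and 0.0215 m) or (z of ball8_center in the frame of board between 0.0075 and 0.0175 m and x of ball8_center in the frame of board between 0.052 and 0.062 m and y of ball8_center in the frame of board between 0.0115 and 0.0215 m)) and ((z of ball0_center in the frame of board between 0.0075 and 0.0175 m and x of ball0_center in the frame of board between 0.052 and 0.062 m and y of ball0_center in the frame of board between 0.0445 and 0.0545 m) or (z of ball1_center in the frame of board between 0.0075 and 0.0175 m and x of ball1_center in the frame of board between 0.052 and 0.062 m and y of ball1_center in the frame of board between 0.0445 and 0.0545 m) or (z of ball2_center in the frame of board between 0.0075 and 0.0175 m and x of ball2_center in the frame of board between 0.052 and 0.062 m and y of ball2_center in the frame of board between 0.0445 and 0.0545 m) or (z of ball3_center in the frame of board between 0.0075 and 0.0175 m and x of ball3_center in the frame of board between 0.052 and 0.062 m and y of ball3_center in the frame of board between 0.0445 and 0.0545 m) or (z of ball4_center in the frame of board between 0.0075 and 0.0175 m and x of ball4_center in the frame of board between 0.052 and 0.062 m and y of ball4_center in the frame of board between 0.0445 and 0.0545 m) or (z of ball5_center in the frame of board between 0.0075 and 0.0175 m and x of ball5_center in the frame of board between 0.052 and 0.062 m and y of ball5_center in the frame of board between 0.0445 and 0.0545 m) or (z of ball6_center in the frame of board between 0.0075 and 0.0175 m and x of ball6_center in the frame of board between 0.052 and 0.062 m and y of ball6_center in the frame of board between 0.0445 and 0.0545 m) or (z of ball7_center in the frame of board between 0.0075 and 0.0175 m and x of ball7_center in the frame of board between 0.052 and 0.062 m and y of ball7_center in the frame of board between 0.0445 and 0.0545 m) or (z of ball8_center in the frame of board between 0.0075 and 0.0175 m and x of ball8_center in the frame of board between 0.052 and 0.062 m and y of ball8_center in the frame of board between 0.0445 and 0.0545 m)) and ((z of ball0_center in the frame of board between 0.0075 and 0.0175 m and x of ball0_center in the frame of board between 0.052 and 0.062 m and y of ball0_center in the frame of board between 0.0775 and 0.0875 m) or (z of ball1_center in the frame of board between 0.0075 and 0.0175 m and x of ball1_center in the frame of board between 0.052 and 0.062 m and y of ball1_center in the frame of board between 0.0775 and 0.0875 m) or (z of ball2_center in the frame of board between 0.0075 and 0.0175 m and x of ball2_center in the frame of board between 0.052 and 0.062 m and y of ball2_center in the frame of board between 0.0775 and 0.0875 m) or (z of ball3_center in the frame of board between 0.0075 and 0.0175 m and x of ball3_center in the frame of board between 0.052 and 0.062 m and y of ball3_center in the frame of board between 0.0775 and 0.0875 m) or (z of ball4_center in the frame of board between 0.0075 and 0.0175 m and x of ball4_center in the frame of board between 0.052 and 0.062 m and y of ball4_center in the frame of board between 0.0775 and 0.0875 m) or (z of ball5_center in the frame of board between 0.0075 and 0.0175 m and x of ball5_center in the frame of board between 0.052 and 0.062 m and y of ball5_center in the frame of board between 0.0775 and 0.0875 m) or (z of ball6_center in the frame of board between 0.0075 and 0.0175 m and x of ball6_center in the frame of board between 0.052 and 0.062 m and y of ball6_center in the frame of board between 0.0775 and 0.0875 m) or (z of ball7_center in the frame of board between 0.0075 and 0.0175 m and x of ball7_center in the frame of board between 0.052 and 0.062 m and y of ball7_center in the frame of board between 0.0775 and 0.0875 m) or (z of ball8_center in the frame of board between 0.0075 and 0.0175 m and x of ball8_center in the frame of board between 0.052 and 0.062 m and y of ball8_center in the frame of board between 0.0775 and 0.0875 m)) and ((x of ball0_center in the frame of board between -0.067 and -0.036 m and z of ball0_center in the frame of board between 0.016 and 0.032 m and y of ball0_center in the frame of board between -0.1 and 0.1 m) or (z of ball0_center in the frame of board between 0.0075 and 0.0175 m and x of ball0_center in the frame of board between 0.052 and 0.062 m)) and ((x of ball1_center in the frame of board between -0.067 and -0.036 m and z of ball1_center in the frame of board between 0.016 and 0.032 m and y of ball1_center in the frame of board between -0.1 and 0.1 m) or (z of ball1_center in the frame of board between 0.0075 and 0.0175 m and x of ball1_center in the frame of board between 0.052 and 0.062 m)) and ((x of ball2_center in the frame of board between -0.067 and -0.036 m and z of ball2_center in the frame of board between 0.016 and 0.032 m and y of ball2_center in the frame of board between -0.1 and 0.1 m) or (z of ball2_center in the frame of board between 0.0075 and 0.0175 m and x of ball2_center in the frame of board between 0.052 and 0.062 m)) and ((x of ball3_center in the frame of board between -0.067 and -0.036 m and z of ball3_center in the frame of board between 0.016 and 0.032 m and y of ball3_center in the frame of board between -0.1 and 0.1 m) or (z of ball3_center in the frame of board between 0.0075 and 0.0175 m and x of ball3_center in the frame of board between 0.052 and 0.062 m)) and ((x of ball4_center in the frame of board between -0.067 and -0.036 m and z of ball4_center in the frame of board between 0.016 and 0.032 m and y of ball4_center in the frame of board between -0.1 and 0.1 m) or (z of ball4_center in the frame of board between 0.0075 and 0.0175 m and x of ball4_center in the frame of board between 0.052 and 0.062 m)) and ((x of ball5_center in the frame of board between -0.067 and -0.036 m and z of ball5_center in the frame of board between 0.016 and 0.032 m and y of ball5_center in the frame of board between -0.1 and 0.1 m) or (z of ball5_center in the frame of board between 0.0075 and 0.0175 m and x of ball5_center in the frame of board between 0.052 and 0.062 m)) and ((x of ball6_center in the frame of board between -0.067 and -0.036 m and z of ball6_center in the frame of board between 0.016 and 0.032 m and y of ball6_center in the frame of board between -0.1 and 0.1 m) or (z of ball6_center in the frame of board between 0.0075 and 0.0175 m and x of ball6_center in the frame of board between 0.052 and 0.062 m)) and ((x of ball7_center in the frame of board between -0.067 and -0.036 m and z of ball7_center in the frame of board between 0.016 and 0.032 m and y of ball7_center in the frame of board between -0.1 and 0.1 m) or (z of ball7_center in the frame of board between 0.0075 and 0.0175 m and x of ball7_center in the frame of board between 0.052 and 0.062 m)) and ((x of ball8_center in the frame of board between -0.067 and -0.036 m and z of ball8_center in the frame of board between 0.016 and 0.032 m and y of ball8_center in the frame of board between -0.1 and 0.1 m) or (z of ball8_center in the frame of board between 0.0075 and 0.0175 m and x of ball8_center in the frame of board between 0.052 and 0.062 m)) and x of corner_near_right in the frame of mat between -0.12 and 0.12 m and y of corner_near_right in the frame of mat between -0.145 and 0.145 m and x of corner_near_left in the frame of mat between -0.12 and 0.12 m and y of corner_near_left in the frame of mat between -0.145 and 0.145 m and x of corner_far_right in the frame of mat between -0.12 and 0.12 m and y of corner_far_right in the frame of mat between -0.145 and 0.145 m and x of corner_far_left in the frame of mat between -0.12 and 0.12 m and y of corner_far_left in the frame of mat between -0.145 and 0.145 m and angle between board's own z axis and vertical below 0.035 rad and z of board in the frame of mat below 0.008 m and linear speed of board below 0.02 m/s and linear speed of each of ball0, ball1, ball2, ball3, ball4, ball5, ball6, ball7, ball8 below 0.04 m/s); the robot touches nothing.
It fails at once if the robot touches a ball (contact force between any of the arm, the fingers and ball0 above 0.3 N or contact force between any of the arm, the fingers and ball1 above 0.3 N or contact force between any of the arm, the fingers and ball2 above 0.3 N or contact force between any of the arm, the fingers and ball3 above 0.3 N or contact force between any of the arm, the fingers and ball4 above 0.3 N or contact force between any of the arm, the fingers and ball5 above 0.3 N or contact force between any of the arm, the fingers and ball6 above 0.3 N or contact force between any of the arm, the fingers and ball7 above 0.3 N or contact force between any of the arm, the fingers and ball8 above 0.3 N).
It fails at once if the yellow-banded paste tub is shifted by more than 20 mm (distance of paste_tub from where it was at the start of the episode above 0.02 m).
It fails at once if the wire brush is shifted by more than 20 mm (distance of wire_brush from where it was at the start of the episode above 0.02 m).
It fails at once if the hammer is shifted by more than 20 mm (distance of hammer from where it was at the start of the episode above 0.02 m).
It fails at once if the flat zinc wing is shifted by more than 20 mm (distance of zinc_wing from where it was at the start of the episode above 0.02 m).
It also fails if it takes over 58 s, if anything falls off the work surface, if the arm or the gripper's body presses on something with over 40 N, if the wrist force passes 120 N, or if a joint passes its speed limit or range.

### The arm

A 6-joint arm with a two-finger parallel gripper is mounted at the origin on the work surface. World frame = base frame: x ahead of the robot, y to its left, z up, the work surface at z = 0. Lengths are in m, angles in degrees, forces in N, time in s.
With the tool pointing down it reaches from about 0.35 to 0.875 m from the base axis. Payload 4.2 kg.
Tool frame: the origin (TCP) lies on the centre line of the jaws, within the pads' length; the fingertips stand tip_reach ahead of it and the grasp point (between the pads) is the TCP (tip_reach is the distance from the TCP to the fingertips, in m); z points along the fingers, y is the line along which they close (so a half turn about z gives the same grasp; the last joint's range is limited). The gripper opens to 87 mm and grips with 3 to 60 N. Pads are 19 mm wide; open, the fingers measure 117 mm over their backs; the gripper's body (75 mm by 190 mm) begins 51 mm behind the grasp point.
Start: joints at [-54.339, 22.042, 0.453, 0, -68.411, -14.817], TCP at [0.222, -0.584, 0.242] pointing down, gripper open.
Joint ranges: [-179.83, 179.83], [-69.29, 118.12], [-61.27, 80.66], [-181.25, 117.63], [-171.15, -9.14], [-177.46, 177.46]. Speed limits (degrees/s): [159.86, 159.86, 180, 180, 180, 180].

### API

Orientations are given as a 3x3 rotation matrix whose columns are the frame's x, y, z axes.
In Python, from station import sense, capture, finish_job, tip_reach gives the robot as it stands.
- The arm moves only by the tool arm_command, never from a script. Its argument "deltas" is a list of rows, each a list of 7 numbers: the turn, a rotation vector about the tool's x, y, z in rad, then the shift along the tool's x, y, z in cm, then the closure, from -1 (fully open) to 1 (shut), so that 0 is half open. In form: [[rx, ry, rz, dx, dy, dz, hand], ...]. A call has 1 to 8 rows; each row is the pose to reach, as a shift and turn from the pose commanded when the call began, along the tool's axes at that moment; what a row does not reach only later rows make up. A row lasts 1/12 s, in which the tool goes at most 41.7 mm and 7.16 degrees, less where a joint would pass 70% of its speed; a pose out of reach is approached as far as the arm can. A call with a gripper value outside its range is refused whole. The fingers move at their own pace and stop on an object; the grip force is fixed at half the most. Time passes only in rows, so rows that repeat a pose let the fingers close. It gives the time, the measured TCP pose, the force, the opening and the grip force at its end, in the units of the state.
- sense(): the state, without advancing time (a new reading comes with each control period).
- capture(name): name is "scene" or "top"; returns a dict with "pixels" (420x560x3 uint8, blue, green, red), "fovy" (degrees; the focal length in pixels is half the picture's height over the tangent of half this angle, whatever the lens; pixels are square), "cx", "cy" (the principal point, pixels), "k1" (the pictures are not rectified: a ray, as slopes to the right and down, at radius r is drawn at 1 + k1 r^2 times it, then the intrinsics apply), "rvec" (rotation vector, rad) and "tvec" (3), from world to camera coordinates, as OpenCV has them. Camera axes: x right, y down, z forward; pixel columns grow to the right and rows downward; lengths in m; the calibration is good to about 2 mm. A picture is of the moment at which its call begins. There is no depth.
- finish_job(): hands the job in; it is judged then, once.
The state is a dict: "time_s": time; "joints": joint angles; "joint_velocities": joint speeds; "effort": joint torques, N m; "tcp_pos": TCP position; "ee_rot": TCP orientation; "wrist_force": force on the tool from outside, world axes, zero at the start; "moment": the same for the moment, N m; "gripper_width": opening from 0.0 (shut) to 1.0 (fully open); "gripper_force": force on a finger pad.
Only numpy, scipy, OpenCV 4.12 (cv2) and the standard library are available. Lean on these libraries where they do the work, as an engineer would, in place of code of your own. Each camera call takes 0.05 s, during which the arm holds its last target. There are 200 camera calls.

## Working session

There is one attempt and no reset: what is moved stays moved. The work goes in short steps, Python scripts to look and compute and a tool call to move; the robot and the scene stay as the last step left them, time stands still between calls to the robot, and variables do not carry over. Pictures are saved under pics/ and viewed, at most 10 in all, crops included, and the job is handed in when it is done.

Besides the shell and the picture viewer there is one more tool, called as name(argument=value, ...), one argument or row to a line, values as JSON. arm_command: Moves the arm, as the interface text tells. Its arguments: {"type":"object","properties":{"deltas":{"type":"array"}},"required":["deltas"]}

```bash
mkdir -p pics; ls; python3 - <<'E'
from station import *
import cv2
s=sense();print({k:s[k] for k in('time_s','tcp_pos','ee_rot','gripper_width')},tip_reach)
for n in('scene','top'):
    c=capture(n);cv2.imwrite(f'pics/{n}0.png',c['pixels']);print({k:v for k,v in c.items() if k!='pixels'})
E
```

```text
pics
{'time_s': 0.0, 'tcp_pos': array([ 0.22221941, -0.58355246,  0.24042783]), 'ee_rot': array([[-9.34603224e-01, -3.55690887e-01, -8.97994790e-04],
       [-3.55692004e-01,  9.34600976e-01,  2.05270495e-03],
       [ 1.09138364e-04,  2.23787423e-03, -9.99997490e-01]]), 'gripper_width': 0.9999834859959014} 0.019
{'fovy': 56.36277258378258, 'cx': 284.21981046922554, 'cy': 209.36415389135684, 'k1': 0.01615438143335391, 'rvec': array([ 1.19068121,  2.41302892, -0.88254729]), 'tvec': array([ 0.36550892, -0.2848135 ,  1.69018139])}
{'fovy': 49.311542345960454, 'cx': 272.19028162172845, 'cy': 207.35919648951548, 'k1': 0.04676207882974375, 'rvec': array([ 2.1429653 , -2.10609811,  0.18913422]), 'tvec': array([-0.02037321,  0.59377485,  1.69942885])}
```

View pics/scene0.png

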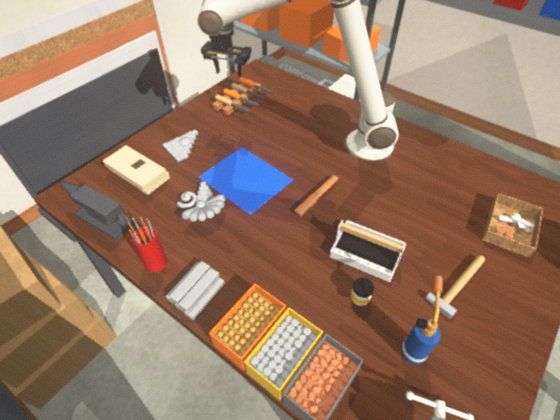

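View pics/top0.png

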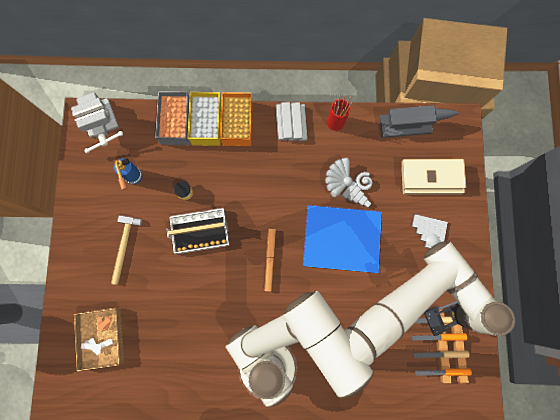

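The scene view shows the arm, board at (368,250) and mat at (246,180). In the top view the board is at about (198,230), with its pockets up and channel of balls down. The mat spans (304..382, 206..272), the brush is at (270,260), and the tub is at (183,189).

```bash
cat > h.py <<'E'
import numpy as np,cv2
from station import *
def par(c):
    f=210/np.tan(np.radians(c['fovy']/2))
    return np.array([[f,0,c['cx']],[0,f,c['cy']],[0,0,1]]),np.array([c['k1'],0,0,0.]),cv2.Rodrigues(c['rvec'])[0],np.array(c['tvec'])
def unproj(c,uv,z):
    K,d,R,t=par(c)
    p=cv2.undistortPoints(np.array(uv,float).reshape(-1,1,2),K,d).reshape(-1,2)
    r=np.c_[p,np.ones(len(p))]@R; o=-R.T@t
    return o+r*((np.array(z)-o[2])/r[:,2])[:,None]
def proj(c,X):
    K,d,R,t=par(c)
    return cv2.projectPoints(np.array(X,float).reshape(-1,3),c['rvec'],t,K,d)[0].reshape(-1,2)
def crop(c,x0,y0,w,h,s,name):
    cv2.imwrite('pics/'+name,cv2.resize(c['pixels'][y0:y0+h,x0:x0+w],None,fx=s,fy=s,interpolation=cv2.INTER_CUBIC))
E
python3 - <<'E'
from h import *
c=capture('top');crop(c,150,180,100,75,8,'b1.png')
b=c['pixels'].astype(int);m=((b[...,0]>150)&(b[...,2]<90)&(b[...,0]-b[...,1]>60)).astype(np.uint8)
n,l,st,_=cv2.connectedComponentsWithStats(m);i=1+st[1:,4].argmax();print(st[i])
cn=max(cv2.findContours((l==i).astype(np.uint8),0,2)[0],key=cv2.contourArea)
r=cv2.minAreaRect(cn);bp=cv2.boxPoints(r);X=unproj(c,bp,0.003);print(bp,X,X.mean(0))
E
```

```text
[ 303  205   79   68 4558]
[[302.11072 265.7599 ]
 [307.5473  204.8703 ]
 [383.38916 211.6419 ]
 [377.95258 272.5315 ]] [[ 0.37672183 -0.12902141  0.003     ]
 [ 0.61577668 -0.14918127  0.003     ]
 [ 0.59378455 -0.44660763  0.003     ]
 [ 0.35655801 -0.41931969  0.003     ]] [ 0.48571027 -0.2860325   0.003     ]
```

View pics/b1.png

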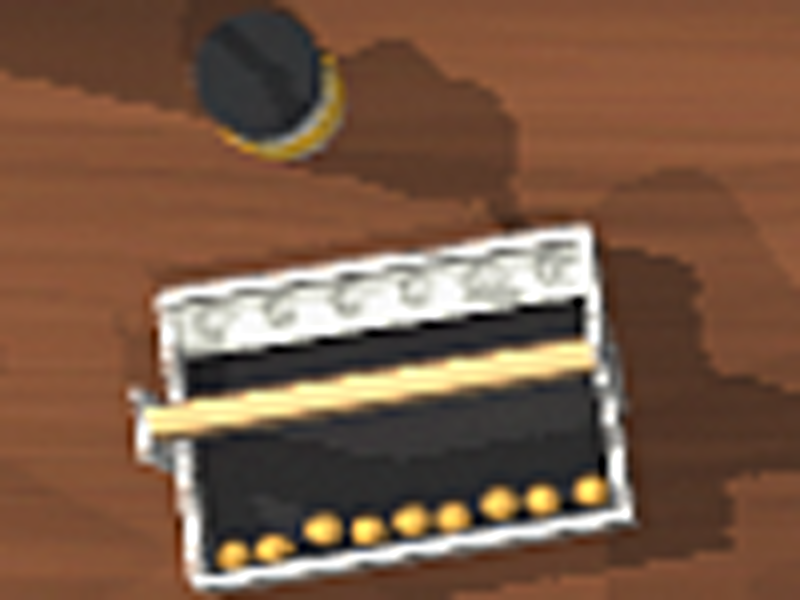

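The crop shows the board rim's outer corners at (158,297), (592,228), (632,520) and (197,585) in crop pixels. The bar runs from (150,420) to (597,355), and all nine balls are in the channel.

```bash
python3 - <<'E'
from h import *
from scipy.optimize import least_squares
c=capture('top')
def fit(L,uv,p0):
    L=np.array(L)
    def X(p):
        s,k=np.sin(p[2]),np.cos(p[2]);return np.c_[p[0]+k*L[:,0]-s*L[:,1],p[1]+s*L[:,0]+k*L[:,1],L[:,2]]
    r=least_squares(lambda p:(proj(c,X(p))-uv).ravel(),p0);print(r.x,np.degrees(r.x[2]),r.fun.round(1))
    return r.x
uv=(np.array([(158,297),(592,228),(632,520),(197,585),(150,420),(597,355)])+.5)/8-.5+[150,180]
fit([(.072,.107,.038),(.072,-.107,.038),(-.072,-.107,.038),(-.072,.107,.038),(0,.104,.101),(0,-.104,.101)],uv,[.5,.25,0.1])
b=c['pixels'].astype(int);m=((b[...,0]>150)&(b[...,2]<90)&(b[...,0]-b[...,1]>60)).astype(np.uint8)
cn=max(cv2.findContours(m,0,2)[0],key=cv2.contourArea)
q=cv2.approxPolyDP(cn,5,True).reshape(-1,2);print(q)
if len(q)==4:
    X=unproj(c,q,.003);print(X)
    o=np.array([np.argmax(X@[a,d,0]) for a,d in((1,1),(1,-1),(-1,-1),(-1,1))])
    fit([(.12,.145,.003),(.12,-.145,.003),(-.12,-.145,.003),(-.12,.145,.003)],q[o],[.487,-.286,-.08])
print(unproj(c,[(183,189),(265,290),(275,229)],[.068,.027,.027]))
E
```

```text
[0.50289059 0.26865843 0.17124774] 9.81177253281622 [-0.3 -0.5  0.6 -0.3  0.7 -0.  -0.9  0.6 -0.1  0.3  0.  -0.2]
[[308 205]
 [303 265]
 [378 272]
 [381 212]]
[[ 0.61528605 -0.15096878  0.003     ]
 [ 0.3796884  -0.13243054  0.003     ]
 [ 0.35857706 -0.41955485  0.003     ]
 [ 0.59219478 -0.4372471   0.003     ]]
[ 0.48657502 -0.28503713 -0.0769879 ] -4.4110814809964225 [-0.3 -0.5  0.4 -0.7  0.2  0.7 -0.3  0.4]
[[ 0.6570007   0.33215829  0.068     ]
 [ 0.28246693  0.01157887  0.027     ]
 [ 0.51429263 -0.02224867  0.027     ]]
```

```bash
cat >> h.py <<'E'
from scipy.spatial.transform import Rotation as Ro
def pose(yaw,tilt=0,ty=0): # board orientation -> tool; tilt>0: pockets down; ty>0: -y side.. roll about board x
    B=Ro.from_euler('z',yaw,degrees=True)*Ro.from_euler('y',tilt,degrees=True)*Ro.from_euler('x',ty,degrees=True)
    return B.as_matrix()@np.array([[0,-1,0],[-1,0,0],[0,0,-1.]])
def deltas(P0,R0,way):
    for p,R in way:
        p=np.array(p,float);rv=Ro.from_matrix(R0.T@R).as_rotvec();print(rv.round(3),(R0.T@(p-P0)*100).round(2));P0,R0=p,R
E
python3 - <<'E'
from h import *
s=sense()
deltas(s['tcp_pos'],s['ee_rot'],[((.32,-.29,.24),pose(-40)),((.41,.0,.24),pose(9.8)),((.503,.269,.20),pose(9.8)),((.503,.269,.088),pose(9.8))])
E
```

```text
[ 0.001  0.    -0.509] [-19.58  23.98   0.12]
[ 0.     0.    -0.869] [-28.    11.75   0.  ]
[0. 0. 0.] [-24.92 -13.74   4.  ]
[0. 0. 0.] [ 0.   0.  11.2]
```

arm_command(
  deltas=[
    [0, 0, -0.509, -19.58, 23.98, 0.12, -1],
    [0, 0, -0.509, -19.58, 23.98, 0.12, -1],
    [0, 0, -0.509, -19.58, 23.98, 0.12, -1],
    [0, 0, -0.509, -19.58, 23.98, 0.12, -1],
    [0, 0, -0.509, -19.58, 23.98, 0.12, -1],
    [0, 0, -0.509, -19.58, 23.98, 0.12, -1],
    [0, 0, -0.509, -19.58, 23.98, 0.12, -1],
    [0, 0, -0.509, -19.58, 23.98, 0.12, -1],
  ],
)

```text
time_s: 0.87
tcp_pos: [0.3202, -0.287, 0.2405]
ee_rot: [[-0.641, -0.768, 0.001], [-0.768, 0.641, 0.001], [-0.001, -0.0, -1.0]]
wrist_force: [-0.1, 0.4, -0.9]
gripper_width: 1.0
gripper_force: 0.0
```

arm_command(
  deltas=[
    [0, 0, -0.869, -28, 11.75, 0, -1],
    [0, 0, -0.869, -28, 11.75, 0, -1],
    [0, 0, -0.869, -28, 11.75, 0, -1],
    [0, 0, -0.869, -28, 11.75, 0, -1],
    [0, 0, -0.869, -28, 11.75, 0, -1],
    [0, 0, -0.869, -28, 11.75, 0, -1],
    [0, 0, -0.869, -28, 11.75, 0, -1],
    [0, 0, -0.869, -28, 11.75, 0, -1],
  ],
)

```text
time_s: 1.53
tcp_pos: [0.4115, 0.0038, 0.2408]
ee_rot: [[0.179, -0.984, 0.002], [-0.984, -0.179, 0.001], [-0.001, -0.002, -1.0]]
wrist_force: [0.1, -0.3, 1.2]
gripper_width: 0.998
gripper_force: 0.0
```

arm_command(
  deltas=[
    [0, 0, 0, -24.92, -13.74, 4, -1],
    [0, 0, 0, -24.92, -13.74, 4, -1],
    [0, 0, 0, -24.92, -13.74, 4, -1],
    [0, 0, 0, -24.92, -13.74, 4, -1],
    [0, 0, 0, -24.92, -13.74, 4, -1],
    [0, 0, 0, -24.92, -13.74, 4, -1],
    [0, 0, 0, -24.92, -13.74, 4, -1],
    [0, 0, 0, -24.92, -13.74, 4, -1],
  ],
)

```text
time_s: 2.2
tcp_pos: [0.5047, 0.2737, 0.1981]
ee_rot: [[0.173, -0.985, -0.0], [-0.985, -0.173, -0.0], [0.0, 0.0, -1.0]]
wrist_force: [-0.0, 0.0, -0.8]
gripper_width: 1.005
gripper_force: 0.0
```

```bash
python3 - <<'E'
from h import *
s=sense();print(s['time_s'],s['tcp_pos'],s['joints'])
deltas(s['tcp_pos'],s['ee_rot'],[((.503,.269,.089),pose(9.8))])
c=capture('scene');crop(c,310,180,120,90,6,'s1.png')
E
```

```text
2.2 [0.50466489 0.27369494 0.19806467] [ 4.46416277e+01  1.91163852e+01 -1.05647221e+01  1.71411466e-02
 -6.03358548e+01 -3.46642981e+01]
[ 0.    -0.     0.003] [ 0.43  0.24 10.91]
```

View pics/s1.png

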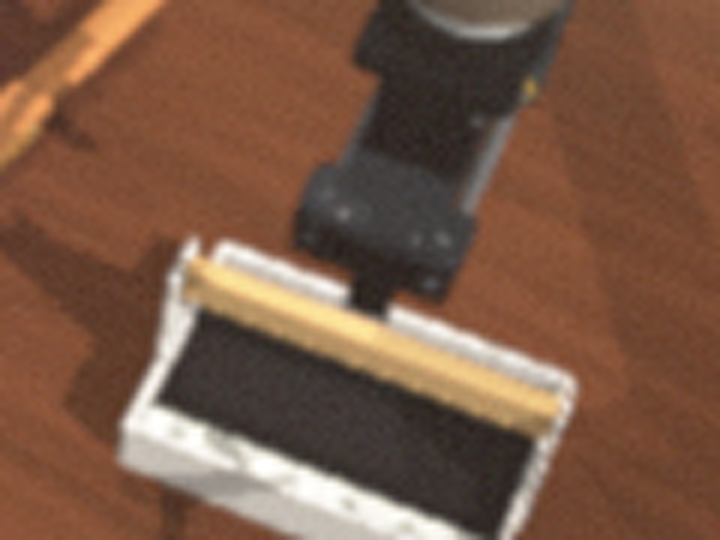

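The gripper hangs above the bar's middle (crop about (370,300)), closing across the bar. Descend, then close.

arm_command(
  deltas=[
    [0, 0, 0, 0.43, 0.24, 3, -1],
    [0, 0, 0, 0.43, 0.24, 6, -1],
    [0, 0, 0, 0.43, 0.24, 9, -1],
    [0, 0, 0, 0.43, 0.24, 10.5, -1],
    [0, 0, 0, 0.43, 0.24, 10.9, -1],
    [0, 0, 0, 0.43, 0.24, 10.9, -1],
    [0, 0, 0, 0.43, 0.24, 10.9, 0],
    [0, 0, 0, 0.43, 0.24, 10.9, 0.4],
  ],
)

```text
time_s: 2.92
tcp_pos: [0.5023, 0.2644, 0.0932]
ee_rot: [[0.17, -0.985, 0.003], [-0.985, -0.17, 0.002], [-0.002, -0.003, -1.0]]
wrist_force: [-0.2, 0.6, -0.1]
gripper_width: 0.918
gripper_force: 0.0
```

arm_command(
  deltas=[
    [0, 0, 0, 0, 0, 0, 0.6],
    [0, 0, 0, 0, 0, 0, 0.8],
    [0, 0, 0, 0, 0, 0, 1],
    [0, 0, 0, 0, 0, 0, 1],
    [0, 0, 0, 0, 0, 0, 1],
    [0, 0, 0, 0, 0, 0, 1],
    [0, 0, 0, 0, 0, 0, 1],
    [0, 0, 0, 0, 0, 0, 1],
  ],
)

```text
time_s: 3.58
tcp_pos: [0.5013, 0.264, 0.0913]
ee_rot: [[0.17, -0.985, -0.0], [-0.985, -0.17, -0.0], [0.0, 0.0, -1.0]]
wrist_force: [-0.1, -0.3, -0.1]
gripper_width: 0.327
gripper_force: 0.0
```

arm_command(
  deltas=[
    [0, 0, 0, -0.4, 0, 0.2, 1],
    [0, 0, 0, -0.4, 0, 0.2, 1],
    [0, 0, 0, -0.4, 0, 0.2, 1],
    [0, 0, 0, -0.4, 0, 0.2, 1],
    [0, 0, 0, -0.4, 0, 0.2, 1],
    [0, 0, 0, -0.4, 0, 0.2, 1],
    [0, 0, 0, -0.4, 0, 0.2, 1],
    [0, 0, 0, -0.4, 0, 0.2, 1],
  ],
)

```text
time_s: 4.25
tcp_pos: [0.5006, 0.2681, 0.0892]
ee_rot: [[0.17, -0.985, -0.0], [-0.985, -0.17, 0.0], [-0.0, 0.0, -1.0]]
wrist_force: [0.9, 1.7, -2.7]
gripper_width: 0.157
gripper_force: 30.0
```

arm_command(
  deltas=[
    [0, 0, 0, 0, 0, -0.5, 1],
    [0, 0, 0, 0, 0, -1.5, 1],
    [0, 0, 0, 0, 0, -3.5, 1],
    [0, 0, 0, 0, 0, -6, 1],
    [0, 0, 0, 0, 0, -9, 1],
    [0, 0, 0, 0, 0, -12, 1],
    [0, 0, 0, 0, 0, -14.5, 1],
    [0, 0, 0, 0, 0, -16, 1],
  ],
)

```text
time_s: 4.92
tcp_pos: [0.5005, 0.2675, 0.2526]
ee_rot: [[0.17, -0.985, 0.002], [-0.985, -0.17, 0.001], [-0.001, -0.002, -1.0]]
wrist_force: [0.7, 0.4, -7.0]
gripper_width: 0.161
gripper_force: 30.0
```

```bash
python3 - <<'E'
from h import *
s=sense();print(s['moment'])
deltas(s['tcp_pos'],s['ee_rot'],[((.495,.07,.25),pose(5)),((.487,-.14,.25),pose(-1)),((.487,-.285,.25),pose(-4.4))])
E
```

```text
[ 0.14768021  0.02045965 -0.03940728]
[-0.002  0.001  0.084] [19.37  3.9   0.23]
[0.    0.    0.105] [20.85  2.63  0.  ]
[0.    0.    0.059] [14.5  -0.25  0.  ]
```

arm_command(
  deltas=[
    [0, 0, 0, 0.5, 0.1, 0, 1],
    [0, 0, 0.01, 1.7, 0.35, 0, 1],
    [0, 0, 0.02, 3.7, 0.75, 0, 1],
    [0, 0, 0.03, 6.4, 1.3, 0, 1],
    [0, 0, 0.045, 9.5, 1.9, 0, 1],
    [0, 0, 0.058, 12.8, 2.6, 0, 1],
    [0, 0, 0.07, 16.1, 3.2, 0, 1],
    [0, 0, 0.084, 19.4, 3.9, 0, 1],
  ],
)

```text
time_s: 5.58
tcp_pos: [0.4925, 0.0671, 0.2466]
ee_rot: [[0.085, -0.996, -0.007], [-0.996, -0.085, -0.002], [0.002, 0.007, -1.0]]
wrist_force: [1.0, 0.3, -7.5]
gripper_width: 0.158
gripper_force: 30.0
```

arm_command(
  deltas=[
    [0, 0, 0.015, 3.2, 0.4, 0, 1],
    [0, 0, 0.03, 6.4, 0.8, 0, 1],
    [0, 0, 0.045, 9.6, 1.2, 0, 1],
    [0, 0, 0.06, 12.8, 1.6, 0, 1],
    [0, 0, 0.075, 16, 2, 0, 1],
    [0, 0, 0.09, 19.2, 2.4, 0, 1],
    [0, 0, 0.105, 22.3, 2.7, 0, 1],
    [0, 0, 0.115, 25, 2.9, 0, 1],
  ],
)

```text
time_s: 6.25
tcp_pos: [0.4846, -0.1836, 0.2466]
ee_rot: [[-0.031, -0.999, -0.007], [-1.0, 0.031, 0.001], [-0.001, 0.007, -1.0]]
wrist_force: [0.5, 1.6, -7.2]
gripper_width: 0.159
gripper_force: 30.0
```

arm_command(
  deltas=[
    [0, 0, 0.01, 2.4, 0, 0, 1],
    [0, 0, 0.02, 4.5, 0, 0, 1],
    [0, 0, 0.03, 6.3, 0, 0, 1],
    [0, 0, 0.04, 7.8, 0, 0, 1],
    [0, 0, 0.045, 9, 0, 0, 1],
    [0, 0, 0.049, 9.8, 0, 0, 1],
    [0, 0, 0.049, 10.2, 0, 0, 1],
    [0, 0, 0.049, 10.3, 0, 0, 1],
  ],
)

```text
time_s: 6.92
tcp_pos: [0.4845, -0.2847, 0.2484]
ee_rot: [[-0.078, -0.997, -0.002], [-0.997, 0.078, 0.001], [-0.001, 0.002, -1.0]]
wrist_force: [0.6, 0.7, -7.0]
gripper_width: 0.158
gripper_force: 30.0
```

```bash
python3 - <<'E'
from h import *
s=sense();print(s['tcp_pos'],s['joints'],s['moment'])
c=capture('top');u=proj(c,[s['tcp_pos']])[0].astype(int);print(u);crop(c,u[0]-50,u[1]-38,100,75,6,'t2.png')
E
```

```text
[ 0.48447696 -0.2846508   0.24844842] [-1.39240741e+01  1.56789545e+01 -7.86921406e+00 -2.08684747e-02
 -6.65665495e+01  9.47306818e+00] [ 0.2962024  -0.05429428 -0.00835476]
[353 230]
```

View pics/t2.png

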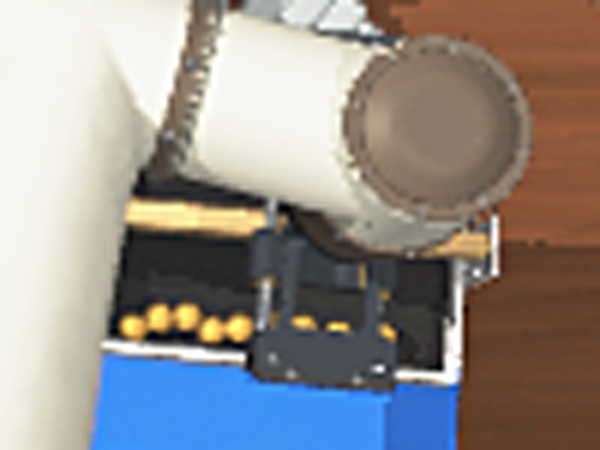

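The top view shows the board held over the mat with the balls in the channel and the pockets hidden by the arm. I'll tilt the pockets down 22°.

arm_command(
  deltas=[
    [-0.04, 0, 0, 0, 0, 0, 1],
    [-0.1, 0, 0, 0, 0, 0, 1],
    [-0.16, 0, 0, 0, 0, 0, 1],
    [-0.22, 0, 0, 0, 0, 0, 1],
    [-0.28, 0, 0, 0, 0, 0, 1],
    [-0.32, 0, 0, 0, 0, 0, 1],
    [-0.36, 0, 0, 0, 0, 0, 1],
    [-0.385, 0, 0, 0, 0, 0, 1],
  ],
)

```text
time_s: 7.63
tcp_pos: [0.4866, -0.2835, 0.2488]
ee_rot: [[-0.075, -0.924, -0.374], [-0.997, 0.07, 0.029], [-0.0, 0.375, -0.927]]
wrist_force: [0.2, -0.4, -7.9]
gripper_width: 0.156
gripper_force: 30.0
```

arm_command(
  deltas=[
    [0, 0, 0, 0, 0, 0, 1],
    [0, 0, 0, 0, 0, 0, 1],
    [0, 0, 0, 0, 0, 0, 1],
    [0, 0, 0, 0, 0, 0, 1],
    [0, 0, 0, 0, 0, 0, 1],
    [0, 0, 0, 0, 0, 0, 1],
    [0, 0, 0, 0, 0, 0, 1],
    [0, 0, 0, 0, 0, 0, 1],
  ],
)

```text
time_s: 8.3
tcp_pos: [0.4851, -0.2844, 0.2495]
ee_rot: [[-0.077, -0.924, -0.374], [-0.997, 0.071, 0.029], [-0.0, 0.375, -0.927]]
wrist_force: [1.2, 0.7, -7.6]
gripper_width: 0.161
gripper_force: 30.0
```

```bash
cat >> h.py <<'E'
def look(name,s=6,cam='scene'):
    st=sense();c=capture(cam);B=st['ee_rot']@np.array([[0,-1,0],[-1,0,0],[0,0,-1.]])
    bp=st['tcp_pos']-B@[0,0,.088]
    P=lambda L:proj(c,bp+np.array(L)@B.T)
    u=P([[0.02,0,.02]])[0].astype(int);x0,y0=max(u[0]-60,0),max(u[1]-45,0)
    crop(c,x0,y0,120,90,s,name)
    pk=P([[.057,y,.0125] for y in(-.0825,-.0495,-.0165,.0165,.0495,.0825)])
    print('t',st['time_s'],'tcp',st['tcp_pos'].round(4),'tilt',Ro.from_matrix(B).as_euler('ZYX',degrees=True).round(1))
    print('pockets crop px -y..+y',((pk-[x0,y0]+.5)*s).round().tolist())
    cr=P([[x,y,.038] for x,y in((.072,-.107),(.072,.107),(-.072,.107),(-.072,-.107))]);print('rim',((cr-[x0,y0]+.5)*s).round().tolist())
E
python3 -c "
from h import *
look('p1.png')"
```

```text
t 8.3 tcp [ 0.4851 -0.2844  0.2495] tilt [-4.4 22.   0. ]
pockets crop px -y..+y [[240.0, 271.0], [277.0, 295.0], [314.0, 319.0], [352.0, 343.0], [391.0, 368.0], [431.0, 394.0]]
rim [[181.0, 249.0], [430.0, 411.0], [587.0, 226.0], [332.0, 78.0]]
```

View pics/p1.png

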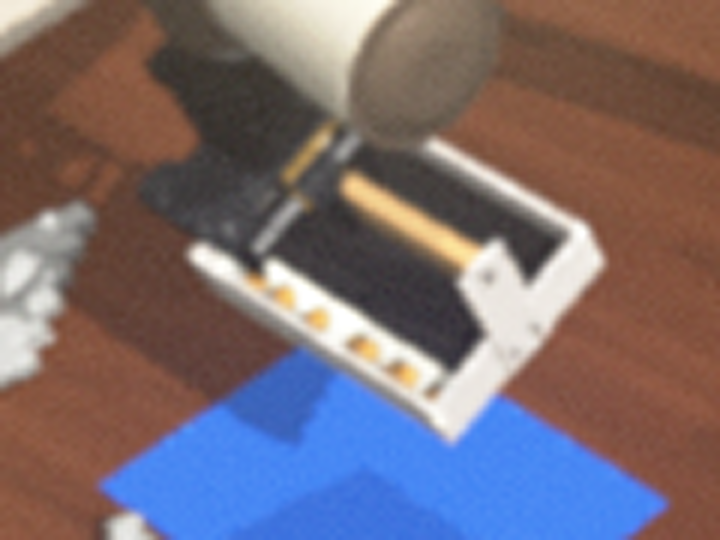

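Five ball blobs show in the strip between crop (258,283) and (404,374). The far +y pocket near (431,394) looks empty. Next I'll work out the sideways tilts that send the loose balls along the rim.

```bash
python3 - <<'E'
from h import *
z=np.zeros(3)
deltas(z,pose(-4.4,22),[(z,pose(-4.4,16,-16)),(z,pose(-4.4,16,16)),(z,pose(-4.4,16,-16)),(z,pose(-4.4,0,0))])
E
```

```text
[0.104 0.279 0.015] [0. 0. 0.]
[-0.    -0.559 -0.   ] [0. 0. 0.]
[0.    0.559 0.   ] [0. 0. 0.]
[ 0.277 -0.277  0.039] [0. 0. 0.]
```

arm_command(
  deltas=[
    [0.02, 0.05, 0, 0, 0, 0, 1],
    [0.05, 0.12, 0.005, 0, 0, 0, 1],
    [0.08, 0.19, 0.01, 0, 0, 0, 1],
    [0.1, 0.25, 0.015, 0, 0, 0, 1],
    [0.104, 0.279, 0.015, 0, 0, 0, 1],
    [0.104, 0.279, 0.015, 0, 0, 0, 1],
    [0.104, 0.279, 0.015, 0, 0, 0, 1],
    [0.104, 0.279, 0.015, 0, 0, 0, 1],
  ],
)

```text
time_s: 9.02
tcp_pos: [0.4854, -0.2844, 0.2494]
ee_rot: [[0.001, -0.958, -0.286], [-0.964, 0.075, -0.253], [0.264, 0.276, -0.924]]
wrist_force: [-0.8, -1.2, -7.1]
gripper_width: 0.156
gripper_force: 30.0
```

```bash
python3 -c "
from h import *
look('p2.png')"
```

```text
t 9.0167 tcp [ 0.4854 -0.2844  0.2494] tilt [ -4.5  16.  -16. ]
pockets crop px -y..+y [[225.0, 243.0], [265.0, 275.0], [305.0, 307.0], [346.0, 339.0], [387.0, 372.0], [428.0, 405.0]]
rim [[172.0, 215.0], [440.0, 430.0], [600.0, 262.0], [334.0, 57.0]]
```

View pics/p2.png

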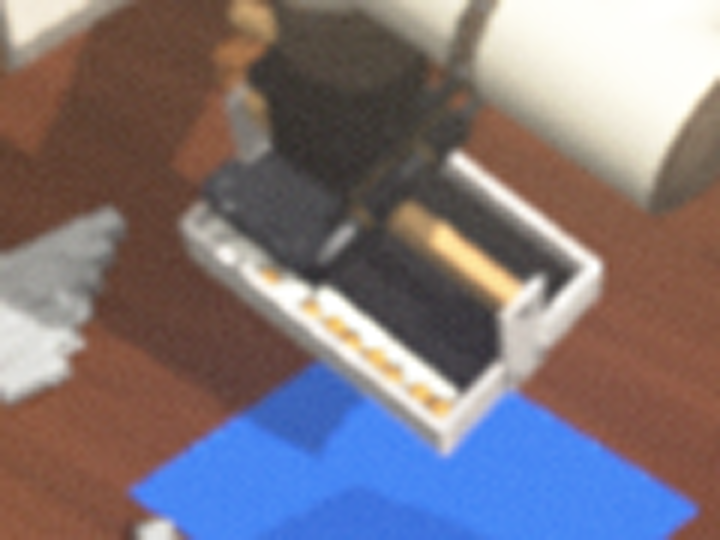

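Balls at crop (270,275), (310,305), (338,325), (378,358), (418,392) and (443,408). The −y end pocket at (228,255) is empty. Now the other way.

arm_command(
  deltas=[
    [0, -0.06, 0, 0, 0, 0, 1],
    [0, -0.15, 0, 0, 0, 0, 1],
    [0, -0.24, 0, 0, 0, 0, 1],
    [0, -0.33, 0, 0, 0, 0, 1],
    [0, -0.42, 0, 0, 0, 0, 1],
    [0, -0.5, 0, 0, 0, 0, 1],
    [0, -0.559, 0, 0, 0, 0, 1],
    [0, -0.559, 0, 0, 0, 0, 1],
  ],
)

```text
time_s: 9.73
tcp_pos: [0.4853, -0.2872, 0.2487]
ee_rot: [[-0.155, -0.958, -0.242], [-0.952, 0.079, 0.297], [-0.266, 0.277, -0.923]]
wrist_force: [0.6, -0.3, -8.2]
gripper_width: 0.161
gripper_force: 30.0
```

arm_command(
  deltas=[
    [0, 0, 0, 0, 0, 0, 1],
    [0, 0, 0, 0, 0, 0, 1],
    [0, 0, 0, 0, 0, 0, 1],
    [0, 0, 0, 0, 0, 0, 1],
    [0, 0, 0, 0, 0, 0, 1],
    [0, 0, 0, 0, 0, 0, 1],
    [0, 0, 0, 0, 0, 0, 1],
    [0, 0, 0, 0, 0, 0, 1],
  ],
)

```text
time_s: 10.4
tcp_pos: [0.4853, -0.2842, 0.2494]
ee_rot: [[-0.15, -0.958, -0.244], [-0.953, 0.074, 0.295], [-0.265, 0.276, -0.924]]
wrist_force: [-0.1, 0.1, -6.7]
gripper_width: 0.16
gripper_force: 30.0
```

```bash
python3 -c "
from h import *
look('p3.png')"
```

```text
t 10.4 tcp [ 0.4853 -0.2842  0.2494] tilt [-4.4 16.  16. ]
pockets crop px -y..+y [[253.0, 294.0], [284.0, 308.0], [316.0, 323.0], [349.0, 338.0], [383.0, 353.0], [418.0, 369.0]]
rim [[194.0, 271.0], [407.0, 369.0], [574.0, 195.0], [350.0, 116.0]]
```

View pics/p3.png

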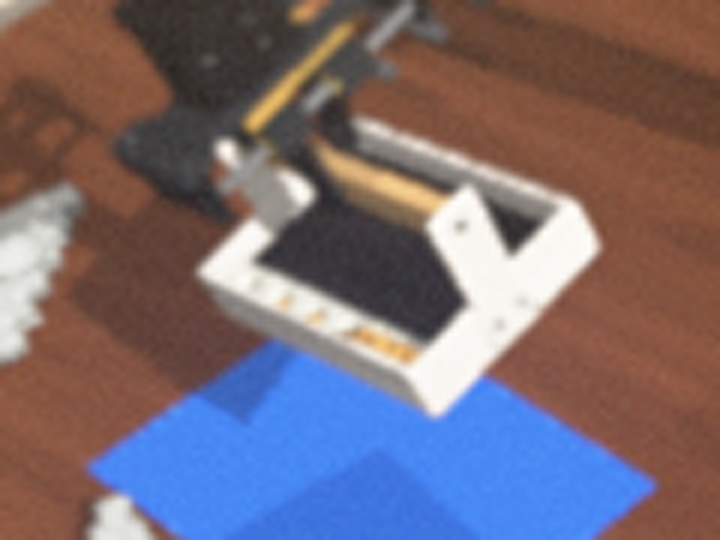

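Balls at crop (285,300) and (318,316), with a cluster at (355–415, 335–355). The −y end pocket is still empty and the spares have lodged at the +y end. I'll tilt more sideways, and from now on read the balls numerically with a rectified map.

```bash
cat >> h.py <<'E'
def bmap(cam='scene',save=None,z=.02,bd=None):
    st=sense();c=capture(cam)
    if bd is None:
        B=st['ee_rot']@np.array([[0,-1,0],[-1,0,0],[0,0,-1.]]);bp=st['tcp_pos']-B@[0,0,.089]
    else: bp,B=bd
    ys=np.arange(-.1,.1001,.004);xs=np.arange(.07,-.0721,-.004)
    G=np.array([[x,y,z] for x in xs for y in ys]);uv=proj(c,bp+G@B.T).astype(np.float32)
    im=cv2.remap(c['pixels'],uv[:,0].reshape(len(xs),-1),uv[:,1].reshape(len(xs),-1),1).astype(int)
    b,g,r=im[...,0],im[...,1],im[...,2];w=im.min(2)
    print('t',st['time_s'],'tilt',Ro.from_matrix(B).as_euler('ZYX',degrees=True).round(1),'tcp',st['tcp_pos'].round(4))
    print('      '+''.join('^' if min(abs(y-q) for q in(-.0825,-.0495,-.0165,.0165,.0495,.0825))<.0021 else ' ' for y in ys))
    for i,x in enumerate(xs):
        print('%5d '%round(x*1000)+''.join('O' if (r[i,j]-b[i,j]>70 and g[i,j]-b[i,j]>25) else '#' if w[i,j]>150 else '-' if w[i,j]>90 else '.' for j in range(len(ys))))
E
python3 - <<'E'
from h import *
bmap()
z=np.zeros(3)
deltas(z,pose(-4.4,16,16),[(z,pose(-4.4,10,30)),(z,pose(-4.4,25,0))])
E
```

```text
t 10.45 tilt [-4.4 16.1 16. ] tcp [ 0.4852 -0.2842  0.2494]
          ^        ^       ^       ^       ^        ^    
   70 ----------------------------------------------#####
   66 ###################################################
   62 ###################################################
   58 ###############################--OOOOOOOOOOOO######
   54 ################################OOOOOOOOOOOOOO#####
   50 ###################################OOOO##-OO--#####
   46 ##########################################----#####
   42 ########################----------------------#####
   38 #--------------------........................-#####
   34 #-...........................................-#####
   30 #-...........................................-#####
   26 #-...........................................-#####
   22 #-...........................................-#####
   18 --...........................................-#####
   14 -............................................-#####
   10 -............................................-#####
    6 -..........................................--###
[... 473 characters left out ...]
 ........................--#########################
  -34 ........................--##################--#####
  -38 .---------OOOOOOOOOOOOOOO#################-..-#####
  -42 OOOOOOOOOOOOOOOOOOOOOOOOO###############-....-#####
  -46 OOOOOOOOOOOOOOOOOOOOOOOOO#############-......-#####
  -50 OOOOOOOOOOOOOOOOOOOOOOOOO###########-........-#####
  -54 -----.---OOO--------....--########--.........-#####
  -58 ........................--######--...........-#####
  -62 .--..........---...--..---#####---------------#####
  -66 --------------------------###-----------------#####
  -70 ---------------------------------------------######
[ 0.097 -0.244 -0.041] [0. 0. 0.]
[-0.256  0.521  0.069] [0. 0. 0.]
```

arm_command(
  deltas=[
    [0.02, -0.05, -0.01, 0, 0, 0, 1],
    [0.05, -0.12, -0.02, 0, 0, 0, 1],
    [0.08, -0.19, -0.03, 0, 0, 0, 1],
    [0.097, -0.244, -0.041, 0, 0, 0, 1],
    [0.097, -0.244, -0.041, 0, 0, 0, 1],
    [0.097, -0.244, -0.041, 0, 0, 0, 1],
    [0.097, -0.244, -0.041, 0, 0, 0, 1],
    [0.097, -0.244, -0.041, 0, 0, 0, 1],
  ],
)

```text
time_s: 11.17
tcp_pos: [0.4854, -0.2839, 0.2494]
ee_rot: [[-0.153, -0.982, -0.113], [-0.857, 0.075, 0.509], [-0.492, 0.175, -0.853]]
wrist_force: [0.0, -0.0, -7.4]
gripper_width: 0.16
gripper_force: 30.0
```

arm_command(
  deltas=[
    [-0.02, 0.05, 0.01, 0, 0, 0, 1],
    [-0.05, 0.12, 0.015, 0, 0, 0, 1],
    [-0.09, 0.2, 0.02, 0, 0, 0, 1],
    [-0.14, 0.3, 0.04, 0, 0, 0, 1],
    [-0.19, 0.4, 0.055, 0, 0, 0, 1],
    [-0.256, 0.521, 0.069, 0, 0, 0, 1],
    [-0.256, 0.521, 0.069, 0, 0, 0, 1],
    [-0.256, 0.521, 0.069, 0, 0, 0, 1],
  ],
)

```text
time_s: 11.83
tcp_pos: [0.4861, -0.2816, 0.2484]
ee_rot: [[-0.074, -0.903, -0.423], [-0.997, 0.066, 0.034], [-0.002, 0.424, -0.906]]
wrist_force: [0.7, 0.6, -7.3]
gripper_width: 0.161
gripper_force: 30.0
```

```bash
sed -i "s/r\[i,j\]-b\[i,j\]>70 and g\[i,j\]-b\[i,j\]>25/r[i,j]-b[i,j]>60 and g[i,j]-b[i,j]>15/" h.py; python3 -c "
from h import *
bmap()"
```

```text
t 11.8333 tilt [-4.2 25.1  0.2] tcp [ 0.4861 -0.2816  0.2484]
          ^        ^       ^       ^       ^        ^    
   70 -------############################################
   66 --#---#############################################
   62 -----------########OOO######OOO######OO#######OO###
   58 ...........OO#####OOOO######OOO######OO#######OO###
   54 ........--OOO######OOO#######O#####################
   50 -....--############################################
   46 ....--#############################################
   42 ....--###################################-------###
   38 ....--#----------------------.-.................###
   34 ....--#-........................................###
   30 ....--#-........................................###
   26 ....--#-........................................###
   22 ....----........................................###
   18 ....--#-........................................-##
   14 ....--#-.......................................-###
   10 ....----.....................................--####
    6 .....---..................................--##
[... 407 characters left out ...]
####
  -26 .OO..----OOOOOOOOOOOOOOOOOOOOOOOOOOOO----#####--###
  -30 -------------...........................-###--.-###
  -34 --------................................----....###
  -38 -------.......-.................................###
  -42 -----........---................................###
  -46 ---.............................................###
  -50 ---.............................................###
  -54 --....-.........................................###
  -58 -...-----......................................-###
  -62 -.------............................------------###
  -66 ----------..........----------------#---###########
  -70 ---------.-----....--##############################
```

Single balls now show at five pockets (−49.5 to +82.5). The −y corner with the rest is hidden by the gripper. Tip back toward the channel gradually.

arm_command(
  deltas=[
    [0.05, 0, 0, 0, 0, 0, 1],
    [0.13, 0, 0, 0, 0, 0, 1],
    [0.22, 0, 0, 0, 0, 0, 1],
    [0.31, 0, 0, 0, 0, 0, 1],
    [0.4, 0, 0, 0, 0, 0, 1],
    [0.49, 0, 0, 0, 0, 0, 1],
    [0.57, 0, 0, 0, 0, 0, 1],
    [0.63, 0, 0, 0, 0, 0, 1],
  ],
)

```text
time_s: 12.55
tcp_pos: [0.4823, -0.2847, 0.25]
ee_rot: [[-0.081, -0.978, 0.192], [-0.997, 0.08, -0.014], [-0.002, -0.192, -0.981]]
wrist_force: [-1.3, -0.2, -7.4]
gripper_width: 0.161
gripper_force: 30.0
```

arm_command(
  deltas=[
    [0.02, 0, 0, 0, 0, 0, 1],
    [0.02, 0, 0, 0, 0, 0, 1],
    [0.02, 0, 0, 0, 0, 0, 1],
    [0.06, 0, 0, 0, 0, 0, 1],
    [0.11, 0, 0, 0, 0, 0, 1],
    [0.17, 0, 0, 0, 0, 0, 1],
    [0.23, 0, 0, 0, 0, 0, 1],
    [0.26, 0, 0, 0, 0, 0, 1],
  ],
)

```text
time_s: 13.22
tcp_pos: [0.4842, -0.284, 0.2481]
ee_rot: [[-0.078, -0.898, 0.433], [-0.997, 0.07, -0.033], [-0.001, -0.435, -0.901]]
wrist_force: [-0.4, -0.0, -7.8]
gripper_width: 0.159
gripper_force: 30.1
```

```bash
python3 -c "
from h import *
bmap('top')"
```

```text
t 13.2167 tilt [ -4.5 -25.8   0.1] tcp [ 0.4842 -0.284   0.2481]
          ^        ^       ^       ^       ^        ^    
   70 ##################################################-
   66 #####################################--####-O.-###-
   62 ###--#####OO-#####OOO-####OOOO####-OOO-###-OOO-###-
   58 -OOOO####OOOO-###-OOO.###-.OOO####-OOO#####.O.-###-
   54 #OOOO####.....................#####-O#######--####-
   50 ##OO####.....#........--......####################-
   46 ########.....-........-......-#############----.-#.
   42 ########..-..............--......................#-
   38 .-........-......................................#-
   34 .................................................#-
   30 .................................................#-
   26 .................................................#-
   22 ...........................-.....................##
   18 ...........................--....................##
   14 ...........................-.....................#-
   10 ...........................-.....................--
    6 ...........................--..............
[... 410 characters left out ...]
O--#
  -26 OOOO..........................OOOOOOOOOO...OO--####
  -30 OOOO......................................--#######
  -34 ......................................---##########
  -38 ...........................-.........--############
  -42 ...........................-.......---#############
  -46 ...........................-....--.---#############
  -50 ...........................--.--#-...-#############
  -54 .........................----####-...-#############
  -58 ..........-............--########---.-#############
  -62 ........----........--###########-...-#############
  -66 ....---#####--...--###############-..-#############
  -70 #.---########--###################-...#############
```

All six pockets show a ball, while the channel is hidden by the gripper. I'll go to −30° briefly and then level for a clear view.

arm_command(
  deltas=[
    [0.04, 0, 0, 0, 0, 0, 1],
    [0.08, 0, 0, 0, 0, 0, 1],
    [0.08, 0, 0, 0, 0, 0, 1],
    [0.08, 0, 0, 0, 0, 0, 1],
    [0.08, 0, 0, 0, 0, 0, 1],
    [0.04, 0, 0, 0, 0, 0, 1],
    [-0.01, 0, 0, 0, 0, 0, 1],
    [-0.07, 0, 0, 0, 0, 0, 1],
  ],
)

```text
time_s: 13.93
tcp_pos: [0.4852, -0.2845, 0.2496]
ee_rot: [[-0.078, -0.926, 0.369], [-0.997, 0.072, -0.03], [0.001, -0.37, -0.929]]
wrist_force: [0.7, 0.6, -7.8]
gripper_width: 0.157
gripper_force: 30.0
```

arm_command(
  deltas=[
    [0, 0, 0, 0, 0, 0, 1],
    [-0.05, 0, 0, 0, 0, 0, 1],
    [-0.11, 0, 0, 0, 0, 0, 1],
    [-0.17, 0, 0, 0, 0, 0, 1],
    [-0.23, 0, 0, 0, 0, 0, 1],
    [-0.29, 0, 0, 0, 0, 0, 1],
    [-0.34, 0, 0, 0, 0, 0, 1],
    [-0.38, 0, 0, 0, 0, 0, 1],
  ],
)

```text
time_s: 14.6
tcp_pos: [0.4872, -0.2845, 0.2495]
ee_rot: [[-0.077, -0.997, 0.005], [-0.997, 0.077, -0.001], [0.0, -0.006, -1.0]]
wrist_force: [1.1, -0.6, -7.1]
gripper_width: 0.156
gripper_force: 30.0
```

```bash
python3 -c "
from h import *
bmap('top');bmap('scene')"
```

```text
t 14.6 tilt [-4.4 -0.3 -0. ] tcp [ 0.4872 -0.2845  0.2495]
          ^        ^       ^       ^       ^        ^    
   70 ------------------######################--.-#######
   66 ------------------######################--..#######
   62 ------------------######################---.-######
   58 -----------------#######################-#---######
   54 -----------------#######################-.--.-#####
   50 -----------------########################-...-#####
   46 .---------------########################---...--###
   42 .---------------#######################---....--###
   38 ...------.----#######################-----.....-###
   34 ....-.-..----######################-----.......-###
   30 ------------#################-----..............-##
   26 -----------##############----...................-##
   22 ---------#---#####----.....--...................-##
   18 -------------------........--OOOOOOOOOOOOOOOOOOO-##
   14 O-----------------........--#OOOOOOOOOOOOOOOOOOOO-#
   10 OO---------------...........--OOOOOOOOOOOOOOOOOOO-#
    6 .O....---------................OOOOOOOOOOOOOOOOOO
[... 2610 characters left out ...]
####
  -26 ........................................-##########
  -30 ......................................--###########
  -34 ................................O------############
  -38 ..........................-OOOOOOOOO--#########-###
  -42 -..............-OOOOOOOOOOOOOOOOOOOOO#########--###
  -46 -.............OOOOOOOOOOOOOOOOOOOOOOO########OO-###
  -50 -...........OOOOOOOOOOOOOOOOOOOOOOOOOO######OOOO###
  -54 ..........OOOOOOOOOOOOOOOOOOOOOOOOOOOO#####OOOOO###
  -58 ........OOOOOOOOOOOOOOOOOOOOOOOOOOOOO#####OOOOOO###
  -62 .......OOOOOOOOOOOOOOOOOOOOOOOOOOOOO######-O---####
  -66 ......OOOOOOOOOOOOOOOOOOOOOO#######################
  -70 .....-OOOOOOOOOO----###############################
```

Three balls are in the channel (y 40–88) and one in each of the six pockets, so all nine are accounted for. Lower onto the mat.

arm_command(
  deltas=[
    [0, 0, 0, 0, 0, 1, 1],
    [0, 0, 0, 0, 0, 3, 1],
    [0, 0, 0, 0, 0, 5.5, 1],
    [0, 0, 0, 0, 0, 8, 1],
    [0, 0, 0, 0, 0, 10.5, 1],
    [0, 0, 0, 0, 0, 12.5, 1],
    [0, 0, 0, 0, 0, 14, 1],
    [0, 0, 0, 0, 0, 14.6, 1],
  ],
)

```text
time_s: 15.37
tcp_pos: [0.4846, -0.2847, 0.1014]
ee_rot: [[-0.078, -0.997, 0.002], [-0.997, 0.078, -0.0], [0.0, -0.002, -1.0]]
wrist_force: [-2.2, -2.0, -1.8]
gripper_width: 0.157
gripper_force: 30.0
```

arm_command(
  deltas=[
    [0, 0, 0, 0, 0, 0.2, 1],
    [0, 0, 0, 0, 0, 0.4, 1],
    [0, 0, 0, 0, 0, 0.6, 1],
    [0, 0, 0, 0, 0, 0.8, 1],
    [0, 0, 0, 0, 0, 0.9, 1],
    [0, 0, 0, 0, 0, 1.0, 1],
    [0, 0, 0, 0, 0, 1.1, 1],
    [0, 0, 0, 0, 0, 1.1, 1],
  ],
)

```text
time_s: 16.03
tcp_pos: [0.4864, -0.2846, 0.0927]
ee_rot: [[-0.078, -0.997, 0.005], [-0.997, 0.078, -0.001], [0.001, -0.005, -1.0]]
wrist_force: [-0.2, -2.6, -0.5]
gripper_width: 0.156
gripper_force: 30.0
```

Weight has gone off the wrist at z 0.0927, which matches the board resting on the mat. Open slowly, then rise.

arm_command(
  deltas=[
    [0, 0, 0, 0, 0, 0.05, 1],
    [0, 0, 0, 0, 0, 0.05, 1],
    [0, 0, 0, 0, 0, 0.05, 0.6],
    [0, 0, 0, 0, 0, 0.05, 0.4],
    [0, 0, 0, 0, 0, 0.05, 0.2],
    [0, 0, 0, 0, 0, 0.05, 0.1],
    [0, 0, 0, 0, 0, 0.05, 0],
    [0, 0, 0, 0, 0, 0.05, 0],
  ],
)

```text
time_s: 16.7
tcp_pos: [0.4856, -0.2843, 0.0917]
ee_rot: [[-0.078, -0.997, 0.002], [-0.997, 0.078, -0.0], [0.0, -0.002, -1.0]]
wrist_force: [-0.5, -0.2, 0.2]
gripper_width: 0.464
gripper_force: 0.0
```

arm_command(
  deltas=[
    [0, 0, 0, 0, 0, 0, 0],
    [0, 0, 0, 0, 0, 0, 0],
    [0, 0, 0, 0, 0, -1, 0],
    [0, 0, 0, 0, 0, -3, 0],
    [0, 0, 0, 0, 0, -6, 0],
    [0, 0, 0, 0, 0, -10, 0],
    [0, 0, 0, 0, 0, -14, 0],
    [0, 0, 0, 0, 0, -18, 0],
  ],
)

```text
time_s: 17.37
tcp_pos: [0.4846, -0.2843, 0.2747]
ee_rot: [[-0.078, -0.997, 0.003], [-0.997, 0.078, -0.001], [0.001, -0.003, -1.0]]
wrist_force: [1.4, -0.6, -0.7]
gripper_width: 0.499
gripper_force: 0.0
```

```bash
python3 - <<'E'
from h import *
s=sense();print(s['tcp_pos'],s['gripper_width'],s['wrist_force'])
deltas(s['tcp_pos'],s['ee_rot'],[((.42,.02,.28),pose(5))])
E
```

```text
[ 0.48463599 -0.28426635  0.2746644 ] 0.49850179434447034 [ 1.41755699 -0.5557401  -0.68544115]
[-0.003 -0.001 -0.165] [-29.83   8.8   -0.58]
```

Move aside for a clear look.

arm_command(
  deltas=[
    [0, 0, -0.165, -30, 9, -1, 0],
    [0, 0, -0.165, -30, 9, -1, 0],
    [0, 0, -0.165, -30, 9, -1, 0],
    [0, 0, -0.165, -30, 9, -1, 0],
    [0, 0, -0.165, -30, 9, -1, 0],
    [0, 0, -0.165, -30, 9, -1, 0],
    [0, 0, -0.165, -30, 9, -1, 0],
    [0, 0, -0.165, -30, 9, -1, 0],
  ],
)

```text
time_s: 18.03
tcp_pos: [0.4176, 0.0244, 0.2828]
ee_rot: [[0.09, -0.996, 0.005], [-0.996, -0.09, 0.001], [-0.0, -0.005, -1.0]]
wrist_force: [-0.2, 0.8, 0.4]
gripper_width: 0.499
gripper_force: 0.0
```

```bash
python3 - <<'E'
from h import *
c=capture('top');crop(c,295,195,100,85,7,'f.png')
E
```

```text
(no output)
```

View pics/f.png

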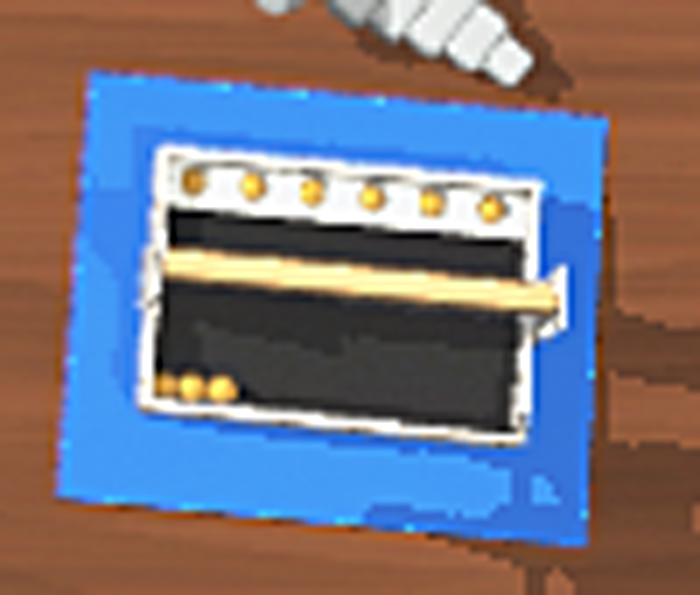

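The picture shows the board flat and wholly on the mat. There is one ball in each of the six pockets, from crop (193,180) to (490,208), and three in the channel at (165–222,388).

```bash
python3 -c "
from station import *
print(finish_job())"
```

```text
the job is handed in; nothing more can be done
None
```

The board is set down flat and wholly on the blue mat, with one ball in each of the six pockets and the three spares back in the channel; I handed the job in at about 18 s, and no verdict came back.

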